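# Seat the bedside torch in its V-rest charging dock

### The arm

A 6-joint arm with a two-finger parallel gripper is mounted at the origin on the work surface. World frame = base frame: x ahead of the robot, y to its left, z up, the work surface at z = 0. Lengths are in m, angles in rad, forces in N, time in s.
With the tool pointing down it reaches from about 0.35 to 0.975 m from the base axis. Payload 4.9 kg.
Tool frame: the origin (TCP) lies on the centre line of the jaws, within the pads' length; the fingertips stand 14 mm ahead of it and the grasp point (between the pads) lies 5 mm behind it; z points along the fingers, y is the line along which they close (so a half turn about z gives the same grasp; the last joint's range is limited). The gripper opens to 85 mm and grips with 20 to 120 N. Pads are 22 mm wide; open, the fingers measure 114 mm over their backs; the gripper's body (76 mm by 85 mm) begins 54 mm behind the grasp point. The pads swing forward as they close: fully open they stand 13 mm farther back than shut.
Start: joints at [-1.451, 0.053, 1.613, -0, 1.476, -0.119], TCP at [0.148, -0.607, 0.245] pointing down, gripper open.
Joint ranges: [-3.01, 3.01], [-1.01, 2.22], [0.06, 2.58], [-1.02, 4.17], [0.09, 2.62], [-3.14, 3.14]. Speed limits (rad/s): [2.57, 2.57, 3.14, 3.14, 3.14, 3.14].

### API

Orientations are given as [roll, pitch, yaw] about the fixed x, y, z axes, in that order (R = Rz(yaw) Ry(pitch) Rx(roll)).
In Python, from plant import robot gives the robot as it stands.
- The arm moves only by the tool arm_command, never from a script. Its argument "plan" is a list that holds one entry, the list of rows, each a list of 7 numbers: the closure in counts, from 0 (fully open) to 255 (shut), then the shift along the tool's x, y, z in units of 25 mm (1.0 is 25 mm), then the turn, a rotation vector about the tool's x, y, z in rad. A call has 1 to 5 rows; each row shifts and turns the commanded pose from where the row before left it, along the tool's axes as they then stand; what a row does not reach is not made up. A row lasts 1/12 s, in which the tool goes at most 41.7 mm and 7.16 degrees, less where a joint would pass 70% of its speed; a pose out of reach is approached as far as the arm can. A call is refused whole if a number of a shift passes 1 or a number of a turn 0.125, either way. A call with a gripper value outside its range is refused whole. The fingers move at their own pace and stop on an object; "squeeze" is the grip in N (left out, the last holds). Time passes only in rows, so rows that do not move let the fingers close. It gives the time, the measured TCP pose, the force, the opening and the grip force at its end, in the units of the state.
- robot.read_state(): the state, without advancing time (a new reading comes with each control period).
- robot.grab_frame(name): name is "scene" or "top"; returns the picture (420x560x3 uint8, red, green, blue); there is no depth.
- robot.camera_params(name): a dict with "fovy" (degrees; the focal length in pixels is half the picture's height over the tangent of half this angle, whatever the lens; pixels are square), "cx", "cy" (the principal point, pixels), "rvec" (rotation vector, rad) and "tvec" (3), from world to camera coordinates, as OpenCV has them. Camera axes: x right, y down, z forward; pixel columns grow to the right and rows downward; lengths in m; the calibration is good to about 2 mm. A picture is of the moment at which its call begins. camera_params takes no time and is no camera call.
- robot.sign_off(): hands the job in; it is judged then, once.
Trained networks look in the newest picture that a camera, given by its name, has taken for a name from the list of things; names that differ only in an ending like _2 or _b are one class to them, and where a whole thing is asked for, a point or a joint stands for the part that bears it (a point fixed in the world has none). Each returns a list of dicts, best first, with "score" (0 to 1); they miss things now and then, are a little off and sometimes report something else, mostly with a low value. They report only what shows in the picture. A call takes as long as a camera call. They do not tell look-alikes from the thing itself.
- robot.look_for(camera, thing): "point" ([column, row] in pixels, amid what is visible of it).
The state is a dict: "t": time; "joint_positions": joint angles; "dq": joint speeds; "joint_torque": joint torques, N m; "eef_pos": TCP position; "orientation": TCP orientation; "contact_force": force on the tool from outside, world axes, zero at the start; "torque": the same for the moment, N m; "opening": opening from 0.0 (shut) to 1.0 (fully open); "grip_force": force on a finger pad.
Only numpy, scipy, OpenCV 4.12 (cv2) and the standard library are available. Lean on these libraries where they do the work, as an engineer would, in place of code of your own. Each camera call takes 0.05 s, during which the arm holds its last target. There are 200 camera calls.

### The job

Put the torch lying on the bedroom chest back on charge: lay it in the dock's two V rests with its tail towards the charging head, then slide it along them under the hood until the tail has pushed the sprung contact in and bears against the end wall. Push it home gently rather than ramming it, leave it lying on both flanks of the rests, and leave the other things on the chest alone.

Things in the scene. Friction and masses are not known exactly. Their poses are not given: they have to be found in the camera images.
- torch: Straight aluminium hand torch, 205 mm long, 0.3 to 0.42 kg, lying on its side. Origin on its axis at mid length, 17 mm above the chest top at the start; it balances within 5 mm of there. x axis runs along the torch towards the tail. Barrel and tail: a 34 mm cylinder with grip rings. Head: the last 35 mm at the other end, eight-sided, 34 mm across flats, 37 mm over corners.
- torch_tail (a point): Centre of the torch's flat tail face, 102.5 mm from its origin along +x. This end goes into the dock.
- torch_lens (a point): Centre of the torch's flat lens face, 102.5 mm from its origin along -x. It may be pushed on.
- dock: Fixed charging dock. Origin under the base plate; x axis points along the V rests from their open end towards the charging head, z up. Plate 10 mm thick, 70 mm wide, from x = -80 to 145 mm. Two V rests stand at x = -66 to -46 and 35 to 58 mm, with a free gap of 81 mm between them, down to the plate, for fingers beside the barrel. A torch in the rests has its axis at y = 0, z = 46 mm.
- hood_way (a point): Point of the dock on the rests' axis at x = 55 mm, z = 46 mm. Laid with its tail here, the torch lies on both rests, clear of the hood, its head jutting out in front of the front rest. The hood (inside 42 mm wide, its 5 mm roof 67 mm above the chest) reaches 20 mm forward of the end wall and is open towards the rests: the tail can enter only by sliding along them.
- flank_left: The two rubber-faced 45 degree flanks, one in each rest, on the dock's +y side (origin and axes as the dock's). The rests are 52 mm wide, their tops 40 mm above the chest.
- flank_right: The two rubber-faced 45 degree flanks on the dock's -y side (origin and axes as the dock's). Sliding the torch along the flanks takes about 2 to 6 N, more if it is pressed down; friction holds it where it is left.
- contact (a joint): Brass charging contact, a 12 mm sprung plunger in the charging head's end wall. 0 = out, 5 mm proud; 0.005 m = flush: the tail bears on the wall's rubber facing; each 0.001 more squeezes the rubber by 1 mm, about 8 N. Plunger spring under 1 N. The head (74 mm tall) is clamped on a rail where its owner left it: the wall lies anywhere from x = 83 to 101 mm of the dock; no reading tells where.
- mug: White mug, 80 mm across, 90 mm tall, standing; origin under its centre. Leave alone.
- clock: Small alarm clock, 45 x 90 x 90 mm; origin under its centre. Leave alone.
- spectacle_case: Hard spectacle case, 60 x 155 x 34 mm, lying; origin under its centre. Leave alone.
Things that resemble listed ones, but are neither listed nor needed, are in the scene too. Several things look just like the torch: the one meant starts farthest to the robot's left.

How it is judged:
On the way:
1. the torch lies in the V rests on both flanks, in line with them, not yet home (contact force between torch and flank_left above 0.3 N and contact force between torch and flank_right above 0.3 N and angle between the x axis of torch and the x axis of dock, either way round below 0.06 rad and value of joint contact below 0.0035 m), for 0.1 s.
At the end, for the whole second after the job is handed in: The torch lies still and released in the dock, tail towards the charging head, on both flanks of the V rests and in line with them (axis within 2 mm and 0.03 rad), its tail having pushed the charging contact in by more than 3.5 of its 5 mm, that is within 1.5 mm of the end wall (value of joint contact above 0.0035 m and x of torch_tail in the frame of dock above 0.07 m and x of torch in the frame of dock between -0.024 and 0.004 m and y of torch in the frame of dock between -0.002 and 0.002 m and z of torch in the frame of dock between 0.043 and 0.048 m and angle between the x axis of torch and the x axis of dock, either way round below 0.03 rad and contact force between torch and flank_left above 0.3 N and contact force between torch and flank_right above 0.3 N and linear speed of torch below 0.01 m/s); the robot touches nothing.
It fails at once if the torch is rammed against the end wall: its rubber facing is squeezed by more than 2.5 mm (about 20 N) (value of joint contact above 0.0075 m).
It fails at once if the torch is dropped or forced onto the dock: more than 45 N between them in all (contact force between torch and dock above 45 N).
It fails at once if the mug, clock or spectacle case is moved by more than 20 mm (distance of any of mug, clock, spectacle_case from where it was at the start of the episode above 0.02 m).
It also fails if it takes over 69 s, if anything falls off the work surface, if the arm or the gripper's body presses on something with over 40 N, if the wrist force passes 120 N, or if a joint passes its speed limit or range.

## Working session

There is one attempt and no reset: what is moved stays moved. The work goes in short steps, Python scripts to look and compute and a tool call to move; the robot and the scene stay as the last step left them, time stands still between calls to the robot, and variables do not carry over. Pictures are saved under pics/ and viewed, at most 10 in all, crops included, and the job is handed in when it is done.

Besides the shell and the picture viewer there is one more tool, called after "Emit:" by a JSON object that holds its "op" and its "data", one argument or row to a line. arm_command: Moves the arm, as the interface text tells. Its arguments: {"type":"object","properties":{"plan":{"type":"array"},"squeeze":{"type":"number"}},"required":["plan"]}

```bash
mkdir -p pics
cat > h.py <<'E'
import numpy as np, cv2
from plant import robot
def cam(n):
    p=robot.camera_params(n); f=210/np.tan(np.radians(p["fovy"])/2)
    K=np.array([[f,0,p["cx"]],[0,f,p["cy"]],[0,0,1.]]); R=cv2.Rodrigues(np.array(p["rvec"],float))[0]
    return K,R,np.array(p["tvec"],float)
def back(n,px,z):
    K,R,t=cam(n); c=-R.T@t; d=R.T@np.linalg.inv(K)@np.array([px[0],px[1],1.]); return c+d*(z-c[2])/d[2]
def proj(n,X):
    K,R,t=cam(n); q=K@(R@np.array(X,float)+t); return q[:2]/q[2]
def save(n,name): 
    im=robot.grab_frame(n); cv2.imwrite("pics/"+name+".png",im[:,:,::-1]); return im
E
python3 - <<'E'
from h import *
a=save("scene","s0");b=save("top","t0")
for n in("top","scene"):
    print(n,-cam(n)[1].T@cam(n)[2],cam(n)[0][0,0])
    for th,z in(("torch",.017),("dock",.03),("mug",.05),("clock",.05),("spectacle_case",.02),("contact",.046),("hood_way",.046),("torch_tail",.017)):
        for d in robot.look_for(n,th)[:5]: print(th,np.round(d["point"]),round(d["score"],2),np.round(back(n,d["point"],z)[:2],3))
E
```

```text
top [ 0.44539055 -0.16127294  1.60151344] 490.23525360879677
torch [288. 211.] 0.9 [ 0.576 -0.214]
torch [335. 273.] 0.81 [ 0.372 -0.361]
torch [408. 244.] 0.81 [ 0.461 -0.6  ]
torch [320. 144.] 0.7 [ 0.794 -0.326]
dock [161. 225.] 0.77 [0.536 0.192]
mug [252. 143.] 0.64 [ 0.794 -0.102]
clock [129. 164.] 0.67 [0.735 0.292]
hood_way [160. 227.] 0.96 [0.529 0.193]
torch_tail [317. 144.] 0.9 [ 0.795 -0.317]
torch_tail [296. 210.] 0.76 [ 0.576 -0.239]
torch_tail [333. 273.] 0.6 [ 0.372 -0.353]
scene [1.52884517 0.31754405 1.02503525] 543.1142768205956
torch [173. 151.] 0.72 [ 0.45  -0.585]
torch [251. 214.] 0.66 [ 0.587 -0.23 ]
torch [245. 157.] 0.64 [ 0.371 -0.373]
torch [176. 253.] 0.56 [ 0.804 -0.326]
dock [414. 254.] 0.85 [0.533 0.211]
mug [259. 275.] 0.83 [ 0.793 -0.091]
clock [420. 318.] 0.67 [0.735 0.28 ]
spectacle_case [331. 306.] 0.96 [0.773 0.087]
hood_way [413. 258.] 0.89 [0.561 0.213]
torch_tail [255. 211.] 0.96 [ 0.571 -0.227]
torch_tail [247. 161.] 0.96 [ 0.385 -0.357]
torch_tail [170. 147.] 0.85 [ 0.436 -0.608]
torch_tail [175. 255.] 0.56 [ 0.808 -0.324]
```

View pics/t0.png

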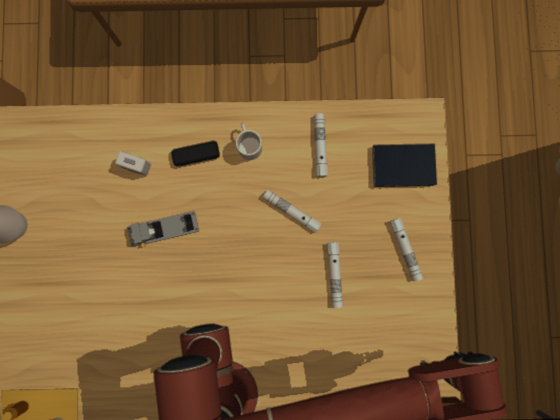

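View pics/s0.png

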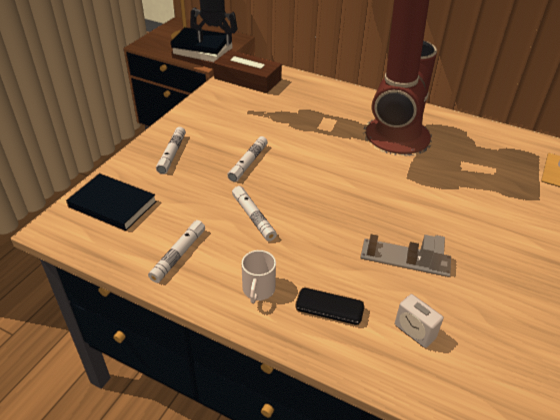

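Four look-alikes appear in the top view, at (291,211), (320,144), (335,273) and (406,249). The one farthest left (largest y) is (291,211), so I choose that one. The dock is at about (163,229) with its charging head on the left. Next is a close crop to tell the tail from the head.

Run:
```python
import cv2,numpy as np
from h import *
b=cv2.imread("pics/t0.png");s=cv2.imread("pics/s0.png")
c=lambda im,x,y:cv2.resize(im[y:y+60,x:x+80],(400,300),interpolation=cv2.INTER_CUBIC)
cv2.imwrite("pics/c0.png",np.vstack([np.hstack([c(b,250,182),c(s,215,184)]),np.hstack([c(b,122,200),cv2.resize(s[220:288,357:457],(400,300),interpolation=cv2.INTER_CUBIC)])]))
```

```text
(no output)
```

View pics/c0.png

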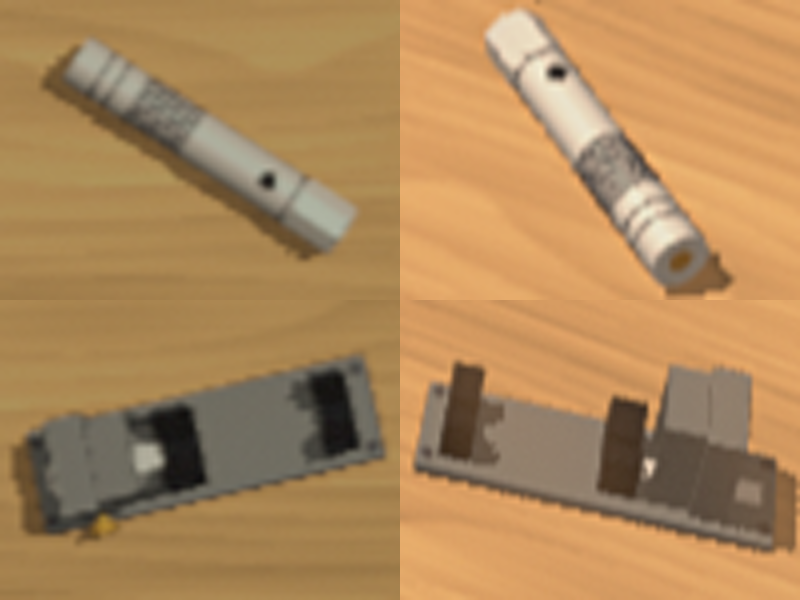

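The torch's tail (rings, brass button) is at top-view pixel (267,193) and its octagonal head is at (318,228). The dock's open end is on the right near (196,221) and its charging head on the left, so the dock x axis points along world +y. The chosen torch is right.

```bash
cat > fit.py <<'E'
from h import *
from scipy.optimize import minimize
from scipy.ndimage import map_coordinates
def grad(im):
    g=cv2.GaussianBlur(im.astype(np.float32),(0,0),1.0)
    return np.sqrt(sum(cv2.Sobel(g[:,:,k],5,1,0)**2+cv2.Sobel(g[:,:,k],5,0,1)**2 for k in range(3)))
# plate top edges + rest tops (dock frame)
z=.01
E=[((-.08,-.035,z),(-.08,.035,z)),((-.08,-.035,z),(.06,-.035,z)),((-.08,.035,z),(.145,.035,z))]
for x in(-.066,-.046,.035,.058):
    for s in(1,-1): E.append(((x,s*.014,.04-.0),(x,s*.026,.04)))
for s in(1,-1): E+= [((-.066,s*.026,.04),(-.046,s*.026,.04)),((.035,s*.026,.04),(.058,s*.026,.04))]
P=np.vstack([np.linspace(a,b,max(3,int(np.linalg.norm(np.subtract(a,b))/.003))) for a,b in E])
def world(p,Q):
    c,s=np.cos(p[2]),np.sin(p[2]); return np.c_[p[0]+c*Q[:,0]-s*Q[:,1],p[1]+s*Q[:,0]+c*Q[:,1],Q[:,2]]
def fitdock(ims,p0):
    G={n:grad(im) for n,im in ims.items()}; C={n:cam(n) for n in ims}
    def cost(p):
        W=world(p,P); v=0
        for n in G:
            K,R,t=C[n]; q=(W@R.T+t)@K.T; q=q[:,:2]/q[:,2:]
            v-=np.minimum(map_coordinates(G[n],[q[:,1],q[:,0]],order=1),150).mean()
        return v
    best=min((minimize(cost,np.add(p0,d),method="Nelder-Mead",options=dict(initial_simplex=np.add(p0,d)+np.array([[0,0,0],[.004,0,0],[0,.004,0],[0,0,.03]]))) for d in np.random.default_rng(0).normal(0,[.005,.005,.04],(25,3))),key=lambda r:r.fun)
    return best.x,best.fun
def fittorch(im,n,c,z,r=40):
    """white-blob long axis in camera n near pixel c"""
    h=cv2.cvtColor(im,cv2.COLOR_RGB2HSV); m=((h[:,:,1]<75)&(h[:,:,2]>60)).astype(np.uint8)
    k=np.zeros_like(m); cv2.circle(k,tuple(int(v) for v in c),r,1,-1); m=cv2.morphologyEx(m*k,cv2.MORPH_CLOSE,np.ones((5,5)))
    L,_=cv2.findContours(m,0,2); return max(L,key=cv2.contourArea)
E
python3 - <<'E'
from fit import *
t=cv2.imread("pics/t0.png")[:,:,::-1].copy();s=cv2.imread("pics/s0.png")[:,:,::-1].copy()
for px in((193.6,211),(198.8,231),(132,246)): print(back("top",px,.01).round(4))
A,B,C=[back("top",px,.01)[:2] for px in((193.6,211),(198.8,231),(132,246))]
u=(C-B)/np.linalg.norm(C-B); o=(A+B)/2+.08*u; p0=[*o,np.arctan2(u[1],u[0])]; print("p0",np.round(p0,4))
for ims in({"top":t},{"scene":s},{"top":t,"scene":s}):
    p,f=fitdock(ims,p0); print(list(ims),p.round(4),round(f,1))
c=fittorch(t,"top",(291,211),.017); r=cv2.minAreaRect(c); print(r)
bx=cv2.boxPoints(r); W=np.array([back("top",b,.02)[:2] for b in bx]); print(W.round(4),W.mean(0).round(4))
e=[np.linalg.norm(W[1]-W[0]),np.linalg.norm(W[2]-W[1])];d=W[1]-W[0] if e[0]>e[1] else W[2]-W[1]
d=d*np.sign(d[1]);print("yaw",np.arctan2(d[1],d[0]),e, "manual",[back("top",q,.017)[:2].round(4) for q in((267.3,193),(317.5,228.5))])
o=t.copy()
for q in world(p,P): cv2.circle(o,tuple(np.round(proj("top",q)).astype(int)),0,(255,0,0),-1)
o=o[:,:,::-1]; cv2.drawContours(o,[bx.astype(int)],0,(0,255,0),1)
o2=s[:,:,::-1].copy()
for q in world(p,P): cv2.circle(o2,tuple(np.round(proj("scene",q)).astype(int)),0,(0,0,255),-1)
f=lambda im,x,y,w:cv2.resize(im[y:y+w*3//4,x:x+w],(400,300),interpolation=0)
cv2.imwrite("pics/c1.png",np.vstack([np.hstack([f(o,120,195,88),f(o2,357,215,100)]),np.hstack([f(o,250,182,80),f(o,120,150,240)])]))
E
```

```text
[0.5822 0.092  0.01  ]
[0.5168 0.0756 0.01  ]
[0.4728 0.2917 0.01  ]
p0 [0.5336 0.1622 1.7715]
['top'] [0.5332 0.161  1.7765] -149.8
['scene'] [0.5388 0.1597 1.808 ] -137.3
['top', 'scene'] [0.5341 0.1594 1.7765] -280.2
((291.57281494140625, 210.38943481445312), (64.08409118652344, 10.286861419677734), 33.36636734008789)
[[ 0.6221 -0.1316]
 [ 0.6499 -0.1505]
 [ 0.5316 -0.3211]
 [ 0.5043 -0.302 ]] [ 0.577  -0.2263]
yaw 0.9645586399857767 [np.float64(0.033549958340974156), np.float64(0.2075444578215631)] manual [array([ 0.6354, -0.1491]), array([ 0.5165, -0.309 ])]Traceback (most recent call last):
  File "<stdin>", line 14, in <module>
cv2.error: OpenCV(4.12.0) :-1: error: (-5:Bad argument) in function 'drawContours'
> Overload resolution failed:
>  - Layout of the output array image is incompatible with cv::Mat
>  - Expected Ptr<cv::UMat> for argument 'image'
```

```bash
cat >> h.py <<'E'
from scipy.spatial.transform import Rotation as Ro
def go(target,yaw,s=None):
    """total tool-axis shift in units, and tool-z turn, for tool pointing down with tool x at yaw (mod pi)"""
    s=s or robot.read_state(); R=Ro.from_euler("xyz",s["orientation"]).as_matrix()
    a=np.arctan2(R[1,0],R[0,0]); d=(yaw-a+np.pi/2)%np.pi-np.pi/2
    print("t",s["t"],"pos",np.round(s["eef_pos"],4),"yaw",round(a,4),"tilt z",R[:,2].round(3),"F",np.round(s["contact_force"],2),"open",s["opening"],"grip",s["grip_force"],"q6",s["joint_positions"][5])
    print("shift units in tool axes now",(R.T@(np.array(target)-s["eef_pos"])/.025).round(3),"world mm",((np.array(target)-s["eef_pos"])*1e3).round(1),"turn tool z",round(-d,4))
E
python3 - <<'E'
from fit import *
u=np.array([np.cos(.955),np.sin(.955)])
go([.577+.02*u[0],-.2265+.02*u[1],.15],.955)
t=cv2.imread("pics/t0.png")[:,:,::-1].copy();s=cv2.imread("pics/s0.png")[:,:,::-1].copy()
p=np.array([.5335,.160,1.775])
o=t[:,:,::-1].copy();o2=s[:,:,::-1].copy()
for n,im in(("top",o),("scene",o2)):
    for q in world(p,P): cv2.circle(im,tuple(np.round(proj(n,q)).astype(int)),0,(0,0,255),-1)
f=lambda im,x,y,w:cv2.resize(im[y:y+w*3//4,x:x+w],(400,300),interpolation=0)
cv2.imwrite("pics/c1.png",np.hstack([f(o,120,195,88),f(o2,357,215,100)]))
E
```

```text
t 0.9 pos [ 0.1478 -0.6073  0.2453] yaw 0.2388 tilt z [-0. -0. -1.] F [-0.26  0.6  -0.18] open 1.000219085669173 grip 0.0 q6 -0.11898101286485901
shift units in tool axes now [ 20.885 -11.263   3.812] world mm [440.7 397.1 -95.3] turn tool z -0.7162
```

View pics/c1.png

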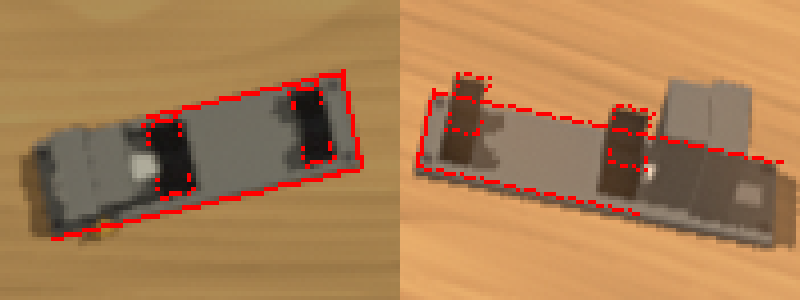

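Emit:
{"op": "arm_command", "data": {
  "plan": [
    [[0,0.95,-0.51,0,0,0,0],[0,0.95,-0.51,0,0,0,0],[0,0.95,-0.51,0,0,0,0],[0,0.95,-0.51,0,0,0,0],[0,0.95,-0.51,0,0,0,0]]
  ]
}}

```text
t: 1.32
eef_pos: [0.2489, -0.5164, 0.2454]
orientation: [3.141, -0.0, 0.238]
contact_force: [1.3, -0.2, 0.4]
opening: 1.002
grip_force: 0.0
```

Emit:
{"op": "arm_command", "data": {
  "plan": [
    [[0,0.95,-0.51,0,0,0,0],[0,0.95,-0.51,0,0,0,0],[0,0.95,-0.51,0,0,0,0],[0,0.95,-0.51,0,0,0,0],[0,0.95,-0.51,0,0,0,0]]
  ]
}}

```text
t: 1.73
eef_pos: [0.3493, -0.4262, 0.2455]
orientation: [3.141, -0.0, 0.239]
contact_force: [0.1, -0.7, 0.0]
opening: 1.004
grip_force: 0.0
```

Emit:
{"op": "arm_command", "data": {
  "plan": [
    [[0,0.95,-0.51,0,0,0,0],[0,0.95,-0.51,0,0,0,0],[0,0.95,-0.51,0,0,0,0],[0,0.95,-0.51,0,0,0,0],[0,0.95,-0.51,0,0,0,0]]
  ]
}}

```text
t: 2.15
eef_pos: [0.4496, -0.3361, 0.2455]
orientation: [3.141, -0.0, 0.239]
contact_force: [0.7, -0.2, -0.5]
opening: 1.001
grip_force: 0.0
```

Emit:
{"op": "arm_command", "data": {
  "plan": [
    [[0,0.95,-0.51,0,0,0,0],[0,0.95,-0.51,0,0,0,0],[0,0.95,-0.51,0,0,0,0],[0,0.95,-0.51,0,0,0,0],[0,0.95,-0.51,0,0,0,0]]
  ]
}}

```text
t: 2.57
eef_pos: [0.55, -0.2461, 0.2454]
orientation: [3.141, -0.0, 0.239]
contact_force: [-0.5, 0.0, 0.5]
opening: 0.999
grip_force: 0.0
```

Emit:
{"op": "arm_command", "data": {
  "plan": [
    [[0,0,0,0.6,0,0,-0.12],[0,0,0,0.6,0,0,-0.12],[0,0,0,0.6,0,0,-0.12],[0,0,0,0.6,0,0,-0.12],[0,0,0,0.6,0,0,-0.12]]
  ]
}}

```text
t: 2.98
eef_pos: [0.5491, -0.247, 0.1697]
orientation: [3.141, -0.0, 0.845]
contact_force: [0.1, -0.2, -0.2]
opening: 0.998
grip_force: 0.0
```

Run:
```python
from fit import *
u=np.array([np.cos(.955),np.sin(.955)])
go([.577+.02*u[0],-.2265+.02*u[1],.15],.955)
```

```text
t 2.9833 pos [ 0.5491 -0.247   0.1697] yaw 0.845 tilt z [ 0. -0. -1.] F [ 0.05 -0.19 -0.16] open 0.998232729824205 grip 0.0 q6 0.17957438558229077
shift units in tool axes now [2.148 0.202 0.787] world mm [ 39.4  36.8 -19.7] turn tool z -0.11
```

Emit:
{"op": "arm_command", "data": {
  "plan": [
    [[0,0.72,0.07,0.26,0,0,0],[0,0.72,0.07,0.26,0,0,0],[0,0.72,0.06,0.26,0,0,0],[0,0,0,0.5,0,0,-0.055],[0,0,0,0.5,0,0,-0.055]]
  ]
}}

```text
t: 3.4
eef_pos: [0.5899, -0.2097, 0.126]
orientation: [3.14, -0.0, 0.953]
contact_force: [-0.3, 0.9, -0.3]
opening: 0.996
grip_force: 0.0
```

Emit:
{"op": "arm_command", "data": {
  "plan": [
    [[0,0,0,0.7,0,0,0],[0,0,0,0.7,0,0,0],[0,0,0,0.5,0,0,0],[0,0,0,0,0,0,0]]
  ]
}}

```text
t: 3.73
eef_pos: [0.5867, -0.2093, 0.0747]
orientation: [-3.135, 0.001, 0.949]
contact_force: [-0.3, -0.1, -0.6]
opening: 0.999
grip_force: 0.0
```

Run:
```python
from fit import *
u=np.array([np.cos(.955),np.sin(.955)])
go([.577+.02*u[0],-.2265+.02*u[1],.02],.955)
a=save("top","t1");b=save("scene","s1")
f=lambda im,c,w:cv2.resize(im[int(c[1])-w*3//8:int(c[1])+w*3//8,int(c[0])-w//2:int(c[0])+w//2,::-1],(400,300),interpolation=2)
X=[.589,-.21,.017]
cv2.imwrite("pics/c2.png",np.hstack([f(a,proj("top",X),120),f(b,proj("scene",X),120)]))
```

```text
t 3.7333 pos [ 0.5867 -0.2093  0.0747] yaw 0.9488 tilt z [-0.006  0.003 -1.   ] F [-0.26 -0.07 -0.62] open 0.9985227529990576 grip 0.0 q6 0.15997776120174367
shift units in tool axes now [0.015 0.094 2.186] world mm [  1.8  -0.9 -54.7] turn tool z -0.0062
```

View pics/c2.png

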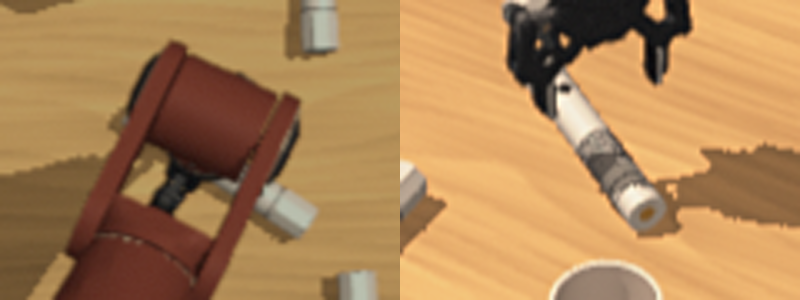

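The fingers hang above and on both sides of the torch barrel, and its tail is clear in front at crop pixel (648,213). Now I'll go down and grip.

Emit:
{"op": "arm_command", "data": {
  "plan": [
    [[0,0,0.09,0.6,0,0,-0.006],[0,0,0,0.6,0,0,0],[0,0,0,0.6,0,0,0],[0,0,0,0.36,0,0,0],[0,0,0,0,0,0,0]]
  ]
}}

```text
t: 4.25
eef_pos: [0.5882, -0.2104, 0.0202]
orientation: [-3.135, 0.001, 0.955]
contact_force: [-0.3, 1.0, -0.6]
opening: 0.999
grip_force: 0.0
```

Run:
```python
from h import *
u=np.array([np.cos(.955),np.sin(.955)])
go([.577+.02*u[0],-.2265+.02*u[1],.018],.955)
```

```text
t 4.25 pos [ 0.5882 -0.2104  0.0202] yaw 0.9547 tilt z [-0.006  0.003 -1.   ] F [-0.27  1.03 -0.61] open 0.9988593763442526 grip 0.0 q6 0.15349094517420647
shift units in tool axes now [0.017 0.007 0.088] world mm [ 0.4  0.2 -2.2] turn tool z -0.0003
```

Emit:
{"op": "arm_command", "data": {
  "plan": [
    [[255,0,0,0.06,0,0,0],[255,0,0,0,0,0,0],[255,0,0,0,0,0,0],[255,0,0,0,0,0,0],[255,0,0,0,0,0,0]]
  ],
  "squeeze": 70
}}

```text
t: 4.67
eef_pos: [0.5915, -0.212, 0.0242]
orientation: [3.14, -0.0, 0.955]
contact_force: [0.3, -0.3, -2.4]
opening: 0.367
grip_force: 69.5
```

Emit:
{"op": "arm_command", "data": {
  "plan": [
    [[255,0,0,0,0,0,0],[255,0,0,0,0,0,0],[255,0,0,0,0,0,0],[255,0,0,0,0,0,0],[255,0,0,0,0,0,0]]
  ]
}}

```text
t: 5.08
eef_pos: [0.5916, -0.212, 0.0241]
orientation: [3.14, -0.0, 0.955]
contact_force: [-1.1, 0.3, 5.2]
opening: 0.37
grip_force: 70.1
```

Emit:
{"op": "arm_command", "data": {
  "plan": [
    [[255,0,0,-0.4,0,0,0],[255,0,0,-0.6,0,0,0],[255,0,0,-0.8,0,0,0],[255,0,0,-0.8,0,0,0],[255,0,0,-0.8,0,0,0]]
  ]
}}

```text
t: 5.5
eef_pos: [0.59, -0.2113, 0.1087]
orientation: [-3.14, 0.0, 0.955]
contact_force: [-0.5, -0.4, -2.0]
opening: 0.368
grip_force: 69.9
```

Emit:
{"op": "arm_command", "data": {
  "plan": [
    [[255,0,0,-0.6,0,0,0],[255,0,0,-0.4,0,0,0],[255,0,0,0,0,0,0],[255,0,0,0,0,0,0]]
  ]
}}

```text
t: 5.83
eef_pos: [0.5906, -0.2116, 0.1331]
orientation: [3.141, -0.0, 0.955]
contact_force: [0.6, -0.1, -3.2]
opening: 0.369
grip_force: 69.9
```

Run:
```python
from h import *
p=[.5335,.160,1.775]; u=np.array([np.cos(p[2]),np.sin(p[2])])
g=np.array(p[:2])-.0275*u   # tail at x=55, grip 20 mm tailward of torch origin
print("dock target",g)
go([*g,.14],p[2])
save("scene","s2");save("top","t2")
b=cv2.imread("pics/s2.png");c=proj("scene",[.588,-.21,.12]).astype(int);print(c)
cv2.imwrite("pics/c3.png",cv2.resize(b[max(c[1]-75,0):c[1]+75,c[0]-100:c[0]+100],(600,450),interpolation=2))
```

```text
dock target [0.53907665 0.13307137]
t 5.8333 pos [ 0.5906 -0.2116  0.1331] yaw 0.9548 tilt z [ 0. -0. -1.] F [ 0.6  -0.09 -3.25] open 0.3689959322053065 grip 69.88126873970032 q6 0.15341365473892107
shift units in tool axes now [10.061 -9.648 -0.279] world mm [-51.6 344.7   6.9] turn tool z -0.8202
[257 187]
```

View pics/c3.png

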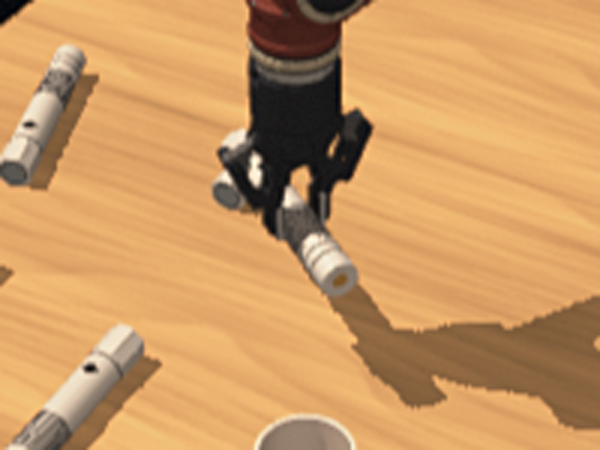

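The torch is held, with its tail (button near crop pixel (341,280)) pointing forward and clear of the mug. Next is carrying it to above the dock.

Emit:
{"op": "arm_command", "data": {
  "plan": [
    [[255,0.67,-0.64,-0.04,0,0,0],[255,0.67,-0.64,-0.04,0,0,0],[255,0.67,-0.64,-0.04,0,0,0],[255,0.67,-0.64,-0.04,0,0,0],[255,0.67,-0.64,-0.04,0,0,0]]
  ]
}}

```text
t: 6.35
eef_pos: [0.5724, -0.0958, 0.1359]
orientation: [-3.138, 0.001, 0.954]
contact_force: [-0.2, 0.5, -2.8]
opening: 0.371
grip_force: 70.0
```

Emit:
{"op": "arm_command", "data": {
  "plan": [
    [[255,0.67,-0.64,0,0,0,0],[255,0.67,-0.64,0,0,0,0],[255,0.67,-0.64,0,0,0,0],[255,0.67,-0.64,0,0,0,0],[255,0.67,-0.64,0,0,0,0]]
  ]
}}

```text
t: 6.77
eef_pos: [0.5555, 0.0187, 0.136]
orientation: [-3.139, 0.002, 0.955]
contact_force: [0.4, 0.0, -3.0]
opening: 0.37
grip_force: 70.0
```

Emit:
{"op": "arm_command", "data": {
  "plan": [
    [[255,0.67,-0.64,0,0,0,0],[255,0.67,-0.64,0,0,0,0],[255,0.67,-0.64,0,0,0,0],[255,0.67,-0.64,0,0,0,0],[255,0.67,-0.64,0,0,0,0]]
  ]
}}

```text
t: 7.18
eef_pos: [0.5386, 0.1331, 0.136]
orientation: [-3.139, 0.002, 0.955]
contact_force: [0.2, -0.8, -3.5]
opening: 0.37
grip_force: 70.0
```

Emit:
{"op": "arm_command", "data": {
  "plan": [
    [[255,0,0,0,0,0,-0.1],[255,0,0,0,0,0,-0.12],[255,0,0,0,0,0,-0.12],[255,0,0,0,0,0,-0.12],[255,0,0,0,0,0,-0.12]]
  ]
}}

```text
t: 7.6
eef_pos: [0.5388, 0.1321, 0.1359]
orientation: [-3.138, 0.0, 1.541]
contact_force: [0.5, -0.1, -3.1]
opening: 0.367
grip_force: 70.1
```

Emit:
{"op": "arm_command", "data": {
  "plan": [
    [[255,0,0,0,0,0,-0.12],[255,0,0,0,0,0,-0.12],[255,0,0,0,0,0,0],[255,0,0,0,0,0,0],[255,0,0,0,0,0,0]]
  ]
}}

```text
t: 8.02
eef_pos: [0.5394, 0.132, 0.1369]
orientation: [-3.14, -0.0, 1.772]
contact_force: [-0.4, -0.2, -4.1]
opening: 0.367
grip_force: 70.1
```

Run:
```python
from h import *
for z in(.116,.121,.126,.131,.136): print("exp tail in s2",z,proj("scene",[.638,-.1443,z]).round(1))
p=[.5335,.160,1.775]; u=np.array([np.cos(p[2]),np.sin(p[2])])
g=np.array(p[:2])-.0275*u
go([*g,.09],p[2])
a=save("scene","s3")[:,:,::-1];b=save("top","t3")[:,:,::-1]
c=proj("scene",[.53,.13,.1]).astype(int);d=proj("top",[.53,.13,.1]).astype(int);print(c,d)
f=lambda im,c:cv2.resize(im[c[1]-60:c[1]+60,c[0]-50:c[0]+50],(400,480),interpolation=2)
cv2.imwrite("pics/c4.png",np.hstack([f(b,d),f(a,c)]))
```

```text
exp tail in s2 0.116 [270.5 208.5]
exp tail in s2 0.121 [270.5 207. ]
exp tail in s2 0.126 [270.5 205.5]
exp tail in s2 0.131 [270.5 204. ]
exp tail in s2 0.136 [270.5 202.5]
t 8.0167 pos [0.5394 0.132  0.1369] yaw 1.7722 tilt z [-0.002 -0.    -1.   ] F [-0.4  -0.25 -4.15] open 0.3673066915760567 grip 70.07434129714966 q6 -0.0953863918179884
shift units in tool axes now [ 4.300e-02 -1.000e-03  1.874e+00] world mm [ -0.3   1.  -46.9] turn tool z -0.0028
[388 223] [176 225]
```

View pics/c4.png

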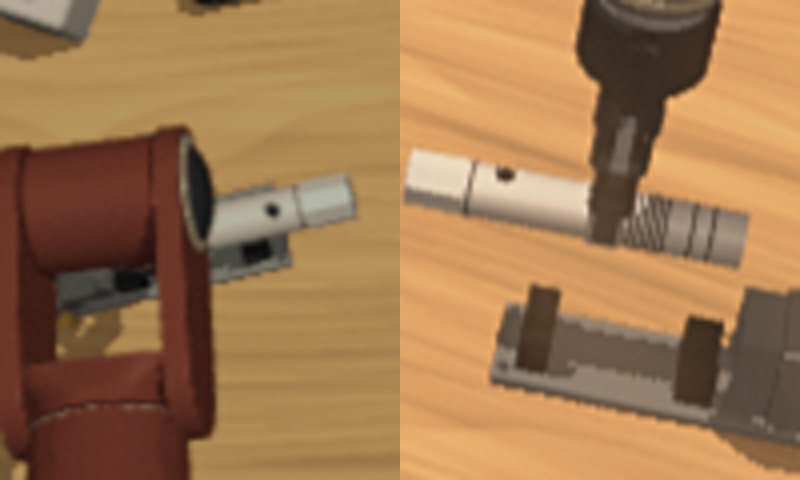

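Run:
```python
from h import *
u=np.array([np.cos(1.772),np.sin(1.772)]);c=np.array([.5394,.132])
for n in("scene","top"):
    print(n,"tail",proj(n,[*(c+.0825*u),.130]).round(1),"lens",proj(n,[*(c-.1225*u),.130]).round(1))
```

```text
scene tail [424.3 223.6] lens [340.4 206.9]
top tail [147.  228.2] lens [213.9 213.2]
```

Emit:
{"op": "arm_command", "data": {
  "plan": [
    [[255,0.04,0,0.6,0,0,-0.003],[255,0,0,0.8,0,0,0],[255,0,0,0.8,0,0,0],[255,0,0,0.5,0,0,0],[255,0,0,0.2,0,0,0]]
  ]
}}

```text
t: 8.53
eef_pos: [0.5379, 0.1329, 0.0626]
orientation: [-3.137, -0.0, 1.777]
contact_force: [-0.9, 0.4, -3.3]
opening: 0.367
grip_force: 70.2
```

Emit:
{"op": "arm_command", "data": {
  "plan": [
    [[255,0,0,0,0,0,0],[255,0,0,0,0,0,0]]
  ]
}}

```text
t: 8.7
eef_pos: [0.5402, 0.1332, 0.0658]
orientation: [3.141, 0.0, 1.778]
contact_force: [0.1, 0.8, -2.2]
opening: 0.369
grip_force: 70.2
```

Run:
```python
from fit import *
p=[.5335,.160,1.776]; u=np.array([np.cos(p[2]),np.sin(p[2])])
g=np.array(p[:2])-.0275*u
go([*g,.053],p[2])
a=save("scene","s4");b=save("top","t4")
a=a.copy()
f=lambda im,c:cv2.resize(im[c[1]-45:c[1]+45,c[0]-60:c[0]+60,::-1],(800,600),interpolation=2)
c=proj("scene",[.53,.14,.04]).astype(int);print(c);cv2.imwrite("pics/c5.png",f(a,c))
```

```text
t 8.7 pos [0.5402 0.1332 0.0658] yaw 1.7775 tilt z [ 0.001  0.    -1.   ] F [ 0.09  0.77 -2.21] open 0.3687009382200802 grip 70.15186429023743 q6 -0.0988228295492622
shift units in tool axes now [ 0.006 -0.043  0.512] world mm [ -1.1  -0.1 -12.8] turn tool z 0.0015
[388 241]
```

View pics/c5.png

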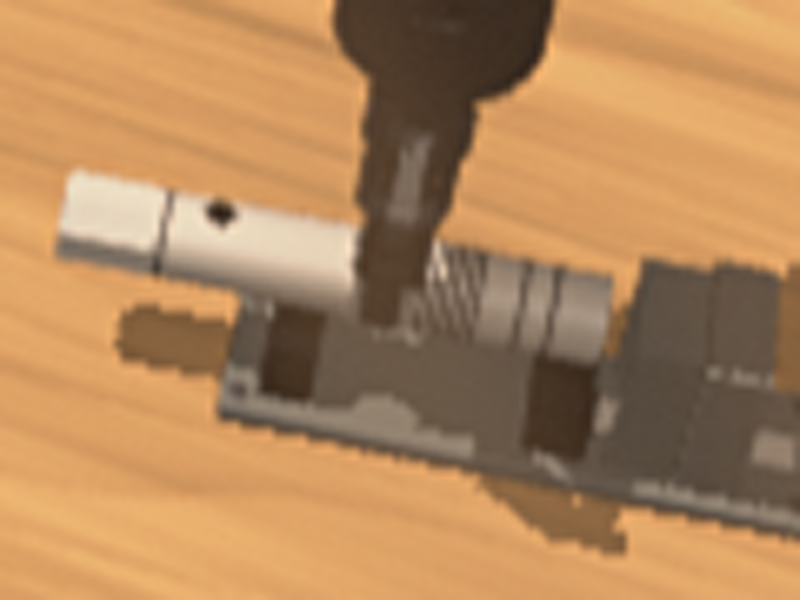

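The torch hangs level and lined up over both rests, its tail (crop (610,315)) above the rear rest and short of the hood. Now I'll lower it slowly.

Emit:
{"op": "arm_command", "data": {
  "plan": [
    [[255,0,-0.04,0.12,0,0,0],[255,0,0,0.1,0,0,0],[255,0,0,0.08,0,0,0],[255,0,0,0.06,0,0,0],[255,0,0,0,0,0,0]]
  ]
}}

```text
t: 9.22
eef_pos: [0.5385, 0.1329, 0.0559]
orientation: [-3.141, -0.0, 1.778]
contact_force: [-0.8, 0.4, -2.7]
opening: 0.368
grip_force: 70.2
```

Emit:
{"op": "arm_command", "data": {
  "plan": [
    [[255,0,0,0.04,0,0,0],[255,0,0,0,0,0,0]]
  ]
}}

```text
t: 9.38
eef_pos: [0.539, 0.1329, 0.0554]
orientation: [3.141, 0.0, 1.778]
contact_force: [0.7, -0.3, -3.8]
opening: 0.369
grip_force: 70.3
```

Emit:
{"op": "arm_command", "data": {
  "plan": [
    [[255,0,0,0.04,0,0,0],[255,0,0,0,0,0,0]]
  ]
}}

```text
t: 9.55
eef_pos: [0.5394, 0.133, 0.0548]
orientation: [3.14, 0.0, 1.778]
contact_force: [1.4, -0.1, -0.9]
opening: 0.373
grip_force: 70.4
```

Emit:
{"op": "arm_command", "data": {
  "plan": [
    [[255,0,0.03,0,0,0,0],[255,0,0,0.03,0,0,0],[255,0,0,0,0,0,0]]
  ]
}}

```text
t: 9.8
eef_pos: [0.5401, 0.1331, 0.054]
orientation: [3.14, 0.0, 1.778]
contact_force: [1.6, 0.1, -1.0]
opening: 0.366
grip_force: 70.5
```

Emit:
{"op": "arm_command", "data": {
  "plan": [
    [[255,0,0,0.03,0,0,0],[255,0,0,0,0,0,0]]
  ]
}}

```text
t: 9.97
eef_pos: [0.5405, 0.1332, 0.0536]
orientation: [3.139, 0.0, 1.778]
contact_force: [1.8, 1.1, 1.2]
opening: 0.37
grip_force: 70.7
```

Emit:
{"op": "arm_command", "data": {
  "plan": [
    [[255,0,0.03,0,0,0,0],[255,0,0,0,0,0,0],[255,0,0,0.02,0,0,0],[255,0,0,0,0,0,0]]
  ]
}}

```text
t: 10.3
eef_pos: [0.541, 0.1333, 0.0531]
orientation: [3.14, 0.0, 1.778]
contact_force: [1.8, -0.1, 4.0]
opening: 0.371
grip_force: 70.9
```

Emit:
{"op": "arm_command", "data": {
  "plan": [
    [[110,0,0,0,0,0,0],[110,0,0,0,0,0,0],[110,0,0,0,0,0,0],[110,0,0,0,0,0,0],[110,0,0,0,0,0,0]]
  ],
  "squeeze": 20
}}

```text
t: 10.72
eef_pos: [0.5397, 0.1331, 0.0518]
orientation: [-3.14, -0.0, 1.778]
contact_force: [0.5, 0.1, 0.2]
opening: 0.571
grip_force: 0.0
```

Run:
```python
from fit import *
go([.5391,.133,.05],1.776)
a=save("scene","s5");b=save("top","t5")
f=lambda im,c:cv2.resize(im[c[1]-45:c[1]+45,c[0]-60:c[0]+60,::-1],(400,300),interpolation=2)
cv2.imwrite("pics/c6.png",np.hstack([f(b,proj("top",[.53,.12,.04]).astype(int)),f(a,proj("scene",[.53,.14,.04]).astype(int))]))
```

```text
t 10.7167 pos [0.5397 0.1331 0.0518] yaw 1.7778 tilt z [-0.001 -0.    -1.   ] F [0.46 0.09 0.18] open 0.5705646320320006 grip 0.0 q6 -0.0990180060162614
shift units in tool axes now [-0.    -0.024  0.072] world mm [-0.6 -0.1 -1.8] turn tool z 0.0018
```

View pics/c6.png

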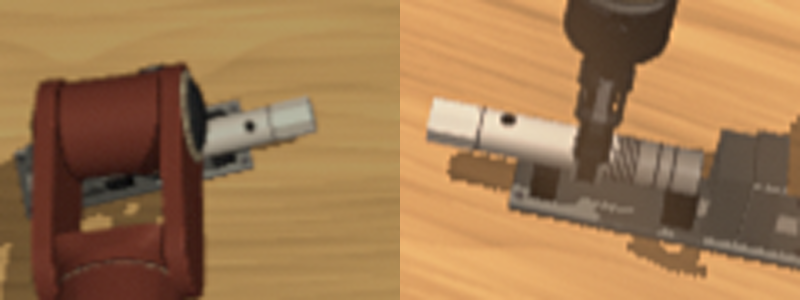

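Both views show the torch lying on both rests, parallel to the dock, with the tail (crop (700,170)) just short of the hood at (725,165). The forces have dropped to zero. Now I'll regrip lightly and slide.

Emit:
{"op": "arm_command", "data": {
  "plan": [
    [[110,0,-0.02,0.1,0,0,0.002],[110,0,0,0.1,0,0,0],[110,0,0,0,0,0,0],[255,0,0,0,0,0,0],[255,0,0,0,0,0,0]]
  ],
  "squeeze": 20
}}

```text
t: 11.23
eef_pos: [0.541, 0.1333, 0.048]
orientation: [3.138, 0.0, 1.776]
contact_force: [1.3, -0.2, -2.2]
opening: 0.388
grip_force: 23.9
```

Emit:
{"op": "arm_command", "data": {
  "plan": [
    [[255,0,0,0,0,0,0],[255,0,0,0,0,0,0],[255,0,0,0,0,0,0]]
  ]
}}

```text
t: 11.48
eef_pos: [0.5407, 0.1333, 0.0478]
orientation: [3.139, 0.0, 1.776]
contact_force: [4.8, 1.1, -1.3]
opening: 0.386
grip_force: 24.1
```

Emit:
{"op": "arm_command", "data": {
  "plan": [
    [[255,0.06,0,0,0,0,0],[255,0.1,0,0,0,0,0],[255,0.1,0,0,0,0,0],[255,0.1,0,0,0,0,0],[255,0.04,0,0,0,0,0]]
  ]
}}

```text
t: 11.9
eef_pos: [0.5385, 0.1428, 0.048]
orientation: [3.14, 0.001, 1.776]
contact_force: [4.6, -3.1, 1.1]
opening: 0.391
grip_force: 24.3
```

Emit:
{"op": "arm_command", "data": {
  "plan": [
    [[255,0.08,0.03,0,0,0,0],[255,0.1,0.01,0,0,0,0],[255,0.1,0,0,0,0,0],[255,0.1,0,0,0,0,0],[255,0.04,0,0,0,0,0]]
  ]
}}

```text
t: 12.32
eef_pos: [0.5367, 0.1536, 0.0475]
orientation: [3.141, 0.0, 1.776]
contact_force: [4.9, -2.2, 2.4]
opening: 0.386
grip_force: 24.3
```

Emit:
{"op": "arm_command", "data": {
  "plan": [
    [[255,0.06,0,0,0,0,0],[255,0.06,0,0,0,0,0],[255,0.04,0,0,0,0,0],[255,0,0,0,0,0,0]]
  ]
}}

```text
t: 12.65
eef_pos: [0.5359, 0.1575, 0.0475]
orientation: [3.141, 0.0, 1.776]
contact_force: [3.6, -1.8, 1.8]
opening: 0.388
grip_force: 24.4
```

Emit:
{"op": "arm_command", "data": {
  "plan": [
    [[255,0.04,0.03,0,0,0,0],[255,0.04,0,0,0,0,0],[255,0,0,0,0,0,0]]
  ]
}}

```text
t: 12.9
eef_pos: [0.5357, 0.1588, 0.0474]
orientation: [-3.14, 0.001, 1.776]
contact_force: [1.2, -5.0, 4.7]
opening: 0.389
grip_force: 24.7
```

Emit:
{"op": "arm_command", "data": {
  "plan": [
    [[255,0.04,0,0,0,0,0],[255,0,0,0,0,0,0]]
  ]
}}

```text
t: 13.07
eef_pos: [0.5355, 0.1596, 0.0475]
orientation: [-3.14, 0.002, 1.776]
contact_force: [1.8, -5.3, 4.0]
opening: 0.387
grip_force: 24.7
```

Emit:
{"op": "arm_command", "data": {
  "plan": [
    [[255,0.04,0,-0.02,0,0,0],[255,0,0,0,0,0,0]]
  ]
}}

```text
t: 13.23
eef_pos: [0.5351, 0.1612, 0.0475]
orientation: [-3.14, 0.0, 1.776]
contact_force: [2.1, -3.1, 1.3]
opening: 0.39
grip_force: 24.4
```

Emit:
{"op": "arm_command", "data": {
  "plan": [
    [[255,0.03,0,0,0,0,0],[255,0,0,0,0,0,0]]
  ]
}}

```text
t: 13.4
eef_pos: [0.535, 0.1619, 0.0475]
orientation: [-3.14, 0.0, 1.776]
contact_force: [1.6, -3.8, 2.0]
opening: 0.385
grip_force: 24.3
```

Free sliding takes 3 to 5 N, so I'll continue in small steps.

Emit:
{"op": "arm_command", "data": {
  "plan": [
    [[255,0.04,0,0,0,0,0],[255,0,0,0,0,0,0]]
  ]
}}

```text
t: 13.57
eef_pos: [0.5348, 0.163, 0.0475]
orientation: [-3.14, 0.0, 1.776]
contact_force: [1.6, -3.5, 1.9]
opening: 0.387
grip_force: 24.3
```

Emit:
{"op": "arm_command", "data": {
  "plan": [
    [[255,0.03,0,0,0,0,0],[255,0,0,0,0,0,0]]
  ]
}}

```text
t: 13.73
eef_pos: [0.5347, 0.1635, 0.0475]
orientation: [-3.14, 0.001, 1.776]
contact_force: [0.9, -4.5, 1.9]
opening: 0.391
grip_force: 24.4
```

Emit:
{"op": "arm_command", "data": {
  "plan": [
    [[255,0.04,0,0,0,0,0],[255,0,0,0,0,0,0]]
  ]
}}

```text
t: 13.9
eef_pos: [0.5346, 0.1639, 0.0475]
orientation: [-3.14, 0.002, 1.776]
contact_force: [1.8, -7.7, 1.9]
opening: 0.389
grip_force: 24.4
```

Emit:
{"op": "arm_command", "data": {
  "plan": [
    [[255,0.03,0,0,0,0,0],[255,0,0,0,0,0,0]]
  ]
}}

```text
t: 14.07
eef_pos: [0.5346, 0.1641, 0.0475]
orientation: [-3.14, 0.003, 1.776]
contact_force: [1.6, -9.4, 1.1]
opening: 0.386
grip_force: 24.4
```

Emit:
{"op": "arm_command", "data": {
  "plan": [
    [[255,0.04,0,0,0,0,0],[255,0,0,0,0,0,0],[255,0,0,0,0,0,0]]
  ]
}}

```text
t: 14.32
eef_pos: [0.5345, 0.1644, 0.0475]
orientation: [-3.14, 0.004, 1.776]
contact_force: [1.6, -12.1, 1.5]
opening: 0.39
grip_force: 24.4
```

Emit:
{"op": "arm_command", "data": {
  "plan": [
    [[255,0.03,0,0,0,0,0],[255,0,0,0,0,0,0],[255,0,0,0,0,0,0]]
  ]
}}

```text
t: 14.57
eef_pos: [0.5345, 0.1646, 0.0475]
orientation: [-3.14, 0.006, 1.776]
contact_force: [1.7, -14.0, 2.3]
opening: 0.387
grip_force: 24.4
```

Run:
```python
from h import *
go([.535,.163,.1],1.776)
save("scene","s6")
for w in(.083,.087,.092,.101):
    u=np.array([np.cos(1.776),np.sin(1.776)]);v=np.array([-u[1],u[0]])
    print(w,"hood front roof",[proj("scene",[*(np.array([.5335,.16])+u*(w-.02)+v*s*.021),.067]).round(1) for s in(-1,1)])
b=cv2.imread("pics/s6.png");c=(395,240)
cv2.imwrite("pics/c7.png",cv2.resize(b[c[1]-45:c[1]+45,c[0]-60:c[0]+60],(800,600),interpolation=2))
```

```text
t 14.5667 pos [0.5345 0.1646 0.0475] yaw 1.7764 tilt z [-0.001 -0.006 -1.   ] F [  1.71 -14.01   2.26] open 0.3867123718771159 grip 24.366028010845184 q6 -0.03456615545303008
shift units in tool axes now [-0.078  0.005 -2.1  ] world mm [ 0.5 -1.6 52.5] turn tool z 0.0004
0.083 hood front roof [array([422.3, 248.4]), array([423.6, 236.8])]
0.087 hood front roof [array([424. , 248.8]), array([425.2, 237.1])]
0.092 hood front roof [array([426. , 249.2]), array([427.2, 237.5])]
0.101 hood front roof [array([429.8, 250. ]), array([430.9, 238.2])]
```

View pics/c7.png

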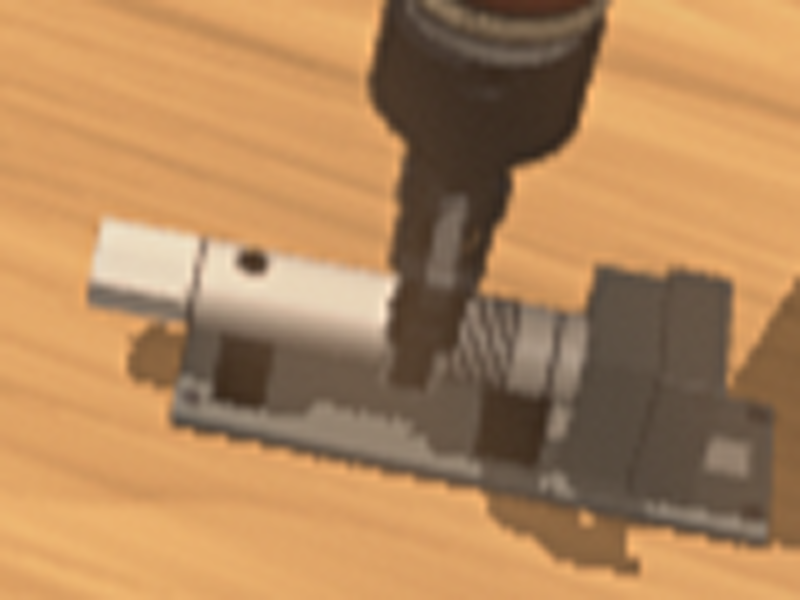

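The tail is under the hood. Its edge at crop x≈588 fits a wall at about 84 mm, and the push has risen stiffly to 14 N, so it is bearing on the wall. I'll ease off, release and lift straight up.

Emit:
{"op": "arm_command", "data": {
  "plan": [
    [[255,-0.04,0,0,0,0,0],[255,-0.04,0,0,0,0,0],[255,0,0,0,0,0,0]]
  ]
}}

```text
t: 14.87
eef_pos: [0.5345, 0.1644, 0.0475]
orientation: [-3.14, 0.001, 1.776]
contact_force: [1.5, -7.6, 0.8]
opening: 0.39
grip_force: 24.4
```

Emit:
{"op": "arm_command", "data": {
  "plan": [
    [[110,0,0,0,0,0,0],[110,0,0,0,0,0,0],[80,0,0,0,0,0,0],[60,0,0,0,0,0,0],[60,0,0,0,0,0,0]]
  ]
}}

```text
t: 15.28
eef_pos: [0.5345, 0.1657, 0.0476]
orientation: [-3.141, -0.001, 1.776]
contact_force: [0.4, 1.1, -0.3]
opening: 0.764
grip_force: 0.0
```

Emit:
{"op": "arm_command", "data": {
  "plan": [
    [[60,0,0,-0.2,0,0,0],[60,0,0,-0.4,0,0,0],[60,0,0,-0.8,0,0,0],[60,0,0,-0.8,0,0,0],[60,0,0,-0.8,0,0,0]]
  ]
}}

```text
t: 15.7
eef_pos: [0.5349, 0.1654, 0.1246]
orientation: [3.141, -0.0, 1.776]
contact_force: [1.3, -0.1, -0.6]
opening: 0.768
grip_force: 0.0
```

Emit:
{"op": "arm_command", "data": {
  "plan": [
    [[60,0,0,-1,0,0,0],[60,0,0,-1,0,0,0],[60,0,0,-1,0,0,0],[60,0,0,-1,0,0,0],[60,0,0,-1,0,0,0]]
  ]
}}

```text
t: 16.12
eef_pos: [0.5347, 0.1653, 0.2503]
orientation: [3.14, -0.0, 1.776]
contact_force: [0.6, 0.5, -0.8]
opening: 0.765
grip_force: 0.0
```

Run:
```python
from fit import *
p=np.array([.5335,.160,1.776]);u=np.array([np.cos(p[2]),np.sin(p[2])])
s=save("scene","s7");save("top","t7")
print(robot.read_state()["eef_pos"],robot.read_state()["contact_force"])
h=cv2.cvtColor(s,cv2.COLOR_RGB2HSV)
# head-groove/lens position before release (s6) vs after (s7): image registration of the head patch
a=cv2.imread("pics/s6.png",0).astype(np.float32);b=cv2.imread("pics/s7.png",0).astype(np.float32)
T=a[226:246,346:384];m=cv2.matchTemplate(b[216:256,336:394],T,cv2.TM_CCOEFF_NORMED);_,v,_,l=cv2.minMaxLoc(m)
print("head shift px",np.subtract(l,(10,10)),v, cv2.phaseCorrelate(T,b[226:246,346:384],cv2.createHanningWindow(T.shape[::-1],5)))
print("px per mm along dock",(proj("scene",[*(p[:2]-.1*u),.046])-proj("scene",[*(p[:2]-.11*u),.046]))/10)
```

```text
[0.53744246 0.16584788 0.25504714] [-0.21552504  0.57354386  1.6339992 ]
head shift px [0 0] 0.9679135084152222 ((-0.4741319291602366, 0.08020334242307925), 1.0917077046632766)
px per mm along dock [0.38625929 0.07901348]
```

Run:
```python
from fit import *
p=np.array([.5335,.160,1.776]);u=np.array([np.cos(p[2]),np.sin(p[2])]);v=np.array([-u[1],u[0]])
def dk(n,px,z): d=back(n,px,z)[:2]-p[:2]; return (np.array([d@u,d@v])*1e3).round(1)
print("hood front: top",dk("top",(147.6,233),.067),"scene near",dk("scene",(422.6,248.5),.067),"far",dk("scene",(424.5,235.2),.067))
print("lens guess scene",dk("scene",(349,234.5),.046))
# brightness profile along the torch axis in s5 (before slide) and s7 (after), scene camera, line on upper barrel
X=np.arange(-170,110,2.)
for f in("s4","s5","s6","s7"):
    g=cv2.imread(f"pics/{f}.png",0).astype(float)
    q=np.array([proj("scene",[*(p[:2]+u*x/1e3-v*.006),.062]) for x in X])
    pr=map_coordinates(g,[q[:,1],q[:,0]],order=1).astype(int)
    print(f);print("lens",dict(zip(X[:35].astype(int),pr[:35])));print("tail",dict(zip(X[85:].astype(int),pr[85:])))
print(robot.look_for("top","torch_lens")[:2],robot.look_for("scene","torch_lens")[:4])
```

```text
hood front: top [70.1  8.1] scene near [ 63.7 -21. ] far [64.8 27.4]
lens guess scene [-119.9   -3.2]
s4
lens {np.int64(-170): np.int64(182), np.int64(-168): np.int64(181), np.int64(-166): np.int64(180), np.int64(-164): np.int64(179), np.int64(-162): np.int64(179), np.int64(-160): np.int64(179), np.int64(-158): np.int64(178), np.int64(-156): np.int64(178), np.int64(-154): np.int64(185), np.int64(-152): np.int64(202), np.int64(-150): np.int64(213), np.int64(-148): np.int64(216), np.int64(-146): np.int64(216), np.int64(-144): np.int64(215), np.int64(-142): np.int64(216), np.int64(-140): np.int64(217), np.int64(-138): np.int64(216), np.int64(-136): np.int64(216), np.int64(-134): np.int64(216), np.int64(-132): np.int64(216), np.int64(-130): np.int64(217), np.int64(-128): np.int64(217), np.int64(-126): np.int64(217), np.int64(-124): np.int64(217), np.int64(-122): np.int64(218), np.int64(-120): np.int64(218), np.int64(-118): np.int64(213), np.int64(-116): np.int64(193), np.int64(-114): np.int64(138), np.int64(-112): np.int64(164), np.int64(-110): np.int64(201), np.int64(-108): np.int64(206
[... 9245 characters left out ...]
(126), np.int64(80): np.int64(127), np.int64(82): np.int64(127), np.int64(84): np.int64(127), np.int64(86): np.int64(127), np.int64(88): np.int64(127), np.int64(90): np.int64(123), np.int64(92): np.int64(121), np.int64(94): np.int64(127), np.int64(96): np.int64(127), np.int64(98): np.int64(128), np.int64(100): np.int64(128), np.int64(102): np.int64(128), np.int64(104): np.int64(128), np.int64(106): np.int64(128), np.int64(108): np.int64(127)}
[{'point': [335.1, 270.6], 'score': 0.97}, {'point': [407.3, 249.5], 'score': 0.86}] [{'point': [245.3, 157.8], 'score': 0.92}, {'point': [385.3, 242.6], 'score': 0.79}, {'point': [170.8, 148.4], 'score': 0.74}, {'point': [175.8, 250.4], 'score': 0.57}]
```

The torch slid about 31.5 mm. Its tail is now about 84.5 mm along the dock, roughly 20 mm inside the hood, which fits a wall at about 84 mm. It barely moved on release, and the gripper is clear.

```bash
python3 -c "
from plant import robot
print(robot.sign_off())"
```

```text
the job is handed in; nothing more can be done
None
```

I laid the torch in both V rests, slid it under the hood until the push rose stiffly to 14 N at the end wall, released it and handed the job in; no verdict came back, but the pictures put the tail about where the wall is.

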